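Nest the upturned dust covers

ROBOT

A 6-joint arm with a two-finger parallel gripper is mounted at the origin on the work surface. World frame = base frame: x ahead of the robot, y to its left, z up, the work surface at z = 0. Lengths are in m, angles in rad, forces in N, time in s.
With the tool pointing down it reaches from about 0.375 to 0.975 m from the base axis. Payload 3.8 kg.
Tool frame: the origin (TCP) lies between the finger pads; the fingertips stand 17 mm ahead of it and the grasp point (between the pads) lies 2 mm behind it; z points along the fingers, y is the line along which they close (so a half turn about z gives the same grasp; the last joint's range is limited). The gripper opens to 85 mm and grips with 20 to 120 N. Pads are 22 mm wide; open, the fingers measure 114 mm over their backs; the gripper's body (76 mm by 85 mm) begins 54 mm behind the grasp point. The pads swing forward as they close: fully open they stand 13 mm farther back than shut.
Start: joints at [-1.17, 0.264, 1.604, -0, 1.274, -0.037], TCP at [0.286, -0.611, 0.248] pointing down, gripper open.
Joint ranges: [-2.63, 2.63], [-0.94, 2.18], [0.31, 2.57], [-1.31, 4.45], [0, 2.66], [-2.55, 2.55]. Speed limits (rad/s): [2.57, 2.57, 3.14, 3.14, 3.14, 3.14].

INTERFACE

Orientations are given as a rotation vector (axis times angle).
In Python, from workcell import bot gives the robot as it stands.
- The arm moves only by the tool play_rows, never from a script. Its argument "steps" is one flat list of numbers, 4 for each row, row after row: the shift along the tool's x, y, z in m, then the turn about the tool's z in rad. A call has 1 to 10 rows; each row is the pose to reach, as a shift and turn from the pose commanded when the call began, along the tool's axes at that moment; what a row does not reach only later rows make up. A row lasts 1/8 s, in which the tool goes at most 62.5 mm and 10.7 degrees, less where a joint would pass 70% of its speed; a pose out of reach is approached as far as the arm can. A call with a gripper value outside its range is refused whole. "jaw" is the closure in counts, from 0 (fully open) to 255 (shut), set as the call begins (left out, the last holds). The fingers move at their own pace and stop on an object; "grip_force" is the grip in N (left out, the last holds). Time passes only in rows, so rows that repeat a pose let the fingers close. It gives the time, the measured TCP pose, the force, the opening and the grip force at its end, in the units of the state.
- bot.read_state(): the state, without advancing time (a new reading comes with each control period).
- bot.read_camera(name): name is "scene" or "top" or "wrist"; returns a dict with "pixels" (384x512x3 uint8, blue, green, red), "mtx" (3x3 intrinsics, pixels), "R" (3x3) and "t" (3): a world point X has camera coordinates R X + t. Camera axes: x right, y down, z forward; pixel columns grow to the right and rows downward; lengths in m; the calibration is good to about 2 mm. The wrist camera is an equidistant fisheye: a pixel r from the principal point sees the ray r / f radians off the axis. A picture is of the moment at which its call begins. There is no depth.
- bot.finish_job(): hands the job in; it is judged then, once.
The state is a dict: "time": time; "q": joint angles; "joint_vel": joint speeds; "joint_torque": joint torques, N m; "tool_pos": TCP position; "tcp_rot": TCP orientation; "wrist_force": force on the tool from outside, world axes, zero at the start; "torque": the same for the moment, N m; "width": opening from 0.0 (shut) to 1.0 (fully open); "grip_force": force on a finger pad.
Only numpy, scipy, OpenCV 4.12 (cv2) and the standard library are available. Lean on these libraries where they do the work, as an engineer would, in place of code of your own. Each camera call takes 0.05 s, during which the arm holds its last target. There are 200 camera calls.

TASK

The three round aluminium dust covers stand upside down on their knobs on the reel bench. Nest them into one stack to save room: set the middle-sized cover, still hollow side up, into the hollow of the largest one, and the smallest into the hollow of the middle-sized one, each knob resting on the floor of the cover below and the stack standing level on the bench, let go. Do not shift the amber dish of small parts.

Things in the scene. Friction and masses are not known exactly. Their poses are not given: they have to be found in the camera images.
- large_mid (a point): Largest: domed aluminium lid upside down, hollow up, 120 mm across the rim, 44 mm tall, on its black knob (40 mm across, 16 high). Flat inner floor 62 mm across, 20 mm above its underside; the 3 mm wall flares to a 114 mm mouth. Point: on its axis half-way up (22 mm above the underside); z up. Stands on the bench (z = 0). Covers stand in a row across the bench in any order, centres 150+ mm apart.
- middle_mid (a point): Middle: same make and posture, 64 mm across, 48 mm tall, knob 30 mm across, 20 high. Top 14 mm is an upright skirt, to grip across its outside from above. Flat inner floor 42 mm across, 24 mm above the underside; mouth 58 mm. Point: on its axis half-way up (24 mm above the underside); z up. About 90 g. Nested, its rim is 24 mm above the largest's rim: keep fingertips within 20 mm below its rim.
- small_mid (a point): Smallest cover: same make and posture, 46 mm across, 46 mm tall, knob 22 mm across, 20 high. Top 14 mm is an upright skirt, to grip across its outside from above. Point: on its axis half-way up (23 mm above the underside); z up. About 60 g. Nested, its rim is 22 mm above the middle cover's rim: keep fingertips within 18 mm below its rim.
- dish_mid (a point): Bystander: shallow round amber plastic dish with brass washers, 90 mm across, 22 mm high, loose on the bench beyond the covers; leave it. Point: on its axis half-way up. Other bystanders: a vise with a white reel, 230 mm high, at the far left; low things (under 35 mm): brass block and grey dial beyond the covers, steel gear puller at the right.
Mind the look-alikes: they are no part of the job. Leave any blue or red look-alike of the part that bears large_mid alone.

How it is judged:
At the end, for the whole second after the job is handed in: The middle-sized cover rests in the largest (axes within 20 mm, knob on the floor within 6 mm) and the smallest in the middle-sized one (axes within 14 mm, knob on the floor within 6 mm), all three hollow side up within 10 degrees, the largest standing on the bench, everything let go and staying so (horizontal distance between middle_mid and large_mid below 0.02 m and z of middle_mid in the frame of large_mid between 0.016 and 0.028 m and horizontal distance between small_mid and middle_mid below 0.014 m and z of small_mid in the frame of middle_mid between 0.017 and 0.029 m and angle between each of large_mid, middle_mid, small_mid's own z axis and vertical below 0.175 rad and height (world z) of large_mid below 0.03 m); the robot touches nothing.
It fails at once if the amber dish is shifted by more than 20 mm (distance of dish_mid from where it was at the start of the episode above 0.02 m).
It also fails if it takes over 54 s, if anything falls off the work surface, if the arm or the gripper's body presses on something with over 40 N, if the wrist force passes 120 N, or if a joint passes its speed limit or range.

## Working session

There is one attempt and no reset: what is moved stays moved. The work goes in short steps, Python scripts to look and compute and a tool call to move; the robot and the scene stay as the last step left them, time stands still between calls to the robot, and variables do not carry over. Pictures are saved under pics/ and viewed, at most 10 in all, crops included, and the job is handed in when it is done.

Besides the shell and the picture viewer there is one more tool, called after "Call:" as name(argument=value, ...), one argument or row to a line, values as JSON. play_rows: Moves the arm, as the interface text tells. Its arguments: {"type":"object","properties":{"steps":{"type":"array"},"jaw":{"type":"number"},"grip_force":{"type":"number"}},"required":["steps"]}

```bash
mkdir -p pics
python3 - <<'E'
from workcell import bot
import cv2,pickle
s=bot.read_state();print({k:s[k] for k in('time','q','tool_pos','tcp_rot','width')})
d={}
for n in('top','scene'):
    c=bot.read_camera(n);d[n]=c;cv2.imwrite(f'pics/{n}0.png',cv2.resize(c['pixels'],None,fx=1.5,fy=1.5,interpolation=cv2.INTER_CUBIC));print(n,c['mtx'],c['R'],c['t'])
pickle.dump(d,open('c0.pkl','wb'))
E
```

```text
{'time': 0.0, 'q': array([-1.16990267e+00,  2.64781244e-01,  1.60538018e+00, -6.98941989e-06,
        1.27373398e+00, -3.68805500e-02]), 'tool_pos': array([ 0.28588106, -0.61069012,  0.24693974]), 'tcp_rot': array([-3.06442308e+00, -6.81687782e-01,  6.64559713e-04]), 'width': 0.9995989959298235}
top [[347.49730206   0.         258.64234497]
 [  0.         347.49730206 193.8646915 ]
 [  0.           0.           1.        ]] [[ 0.01156756 -0.999072   -0.04148896]
 [-0.98762562 -0.00492548 -0.15675259]
 [ 0.15640277  0.0427888  -0.98676608]] [0.01609505 0.57447788 0.79167856]
scene [[418.73578131   0.         251.93838191]
 [  0.         418.73578131 192.63156811]
 [  0.           0.           1.        ]] [[ 0.86083799  0.50884021  0.0062923 ]
 [ 0.42068446 -0.70463307 -0.5714165 ]
 [-0.28632593  0.49454411 -0.82063609]] [-0.4871584  -0.19093615  1.17669881]
```

View pics/top0.png

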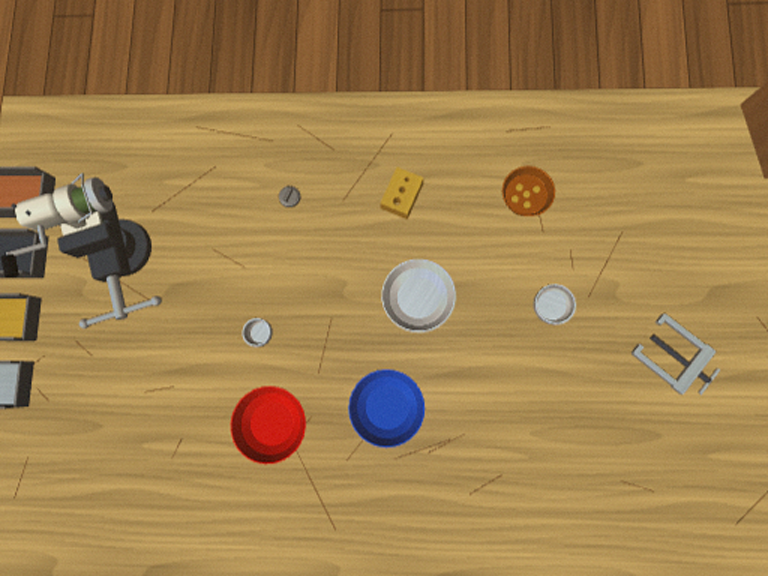

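View pics/scene0.png

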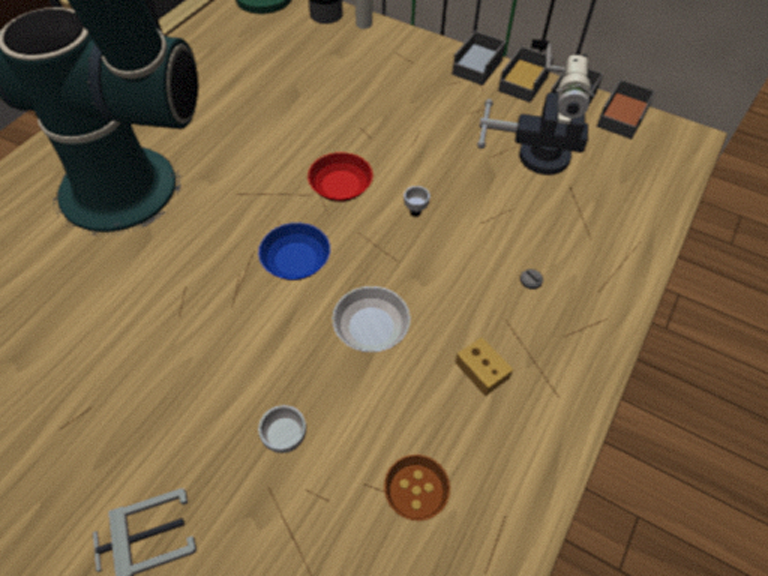

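The top view shows the large cover at about (419,296) px, the middle at (555,304) and the small at (257,332). The dish is at (528,191), and the red and blue bowls are decoys on the near side. The scene view agrees with this. Next I'll measure the rims in both views.

```bash
cat > h.py <<'E'
import cv2,numpy as np
from scipy.optimize import least_squares
def proj(c,X):
    return cv2.projectPoints(np.asarray(X,float).reshape(-1,1,3),cv2.Rodrigues(c['R'])[0],c['t'],c['mtx'],None)[0][:,0]
def back(c,uv,z):
    d=c['R'].T@np.linalg.solve(c['mtx'],[uv[0],uv[1],1]);o=-c['R'].T@c['t'];return o+d*(z-o[2])/d[2]
def mask(c,lo=0):
    h=cv2.cvtColor(c['pixels'],cv2.COLOR_BGR2HSV);return ((h[...,1]<60)&(h[...,2]>90)).astype(np.uint8)
def rim(c,guess,z,r):
    """fit outer rim: hull of grey blob near the guess -> circle in plane z"""
    m=cv2.morphologyEx(mask(c),cv2.MORPH_CLOSE,np.ones((3,3)))
    cs,_=cv2.findContours(m,cv2.RETR_EXTERNAL,cv2.CHAIN_APPROX_NONE)
    k=max((k for k in cs if abs(cv2.pointPolygonTest(k,guess,True))<8 or cv2.pointPolygonTest(k,guess,False)>0),key=cv2.contourArea)
    P=np.array([back(c,p,z)[:2] for p in cv2.convexHull(k)[:,0]])
    f=least_squares(lambda v:np.hypot(*(P-v[:2]).T)-v[2],[*P.mean(0),r],loss='soft_l1',f_scale=.001)
    return f.x,np.sqrt(np.mean(f.fun**2))
E
python3 - <<'E'
import pickle
from h import *
d=pickle.load(open('c0.pkl','rb'))
for n,z,r,t,s in(('L',.044,.06,(419,296),(371,322)),('M',.048,.032,(555,304),(283,428)),('S',.046,.023,(257,332),(417,196))):
    for v,g in(('top',t),('scene',s)):
        g=(g[0]/1.5,g[1]/1.5)
        print(n,v,back(d[v],g,z).round(4),*rim(d[v],g,z,r))
print(back(d['top'],(528/1.5,191/1.5),.022))
from scipy.spatial.transform import Rotation as R
print(R.from_rotvec([-3.0644,-.68169,.00066]).as_matrix().round(3))
E
```

```text
L top [ 0.5664 -0.029   0.044 ] [ 0.56847976 -0.02703005  0.05941012] 0.0002636617545114744
L scene [ 0.5743 -0.0354  0.044 ] [ 0.56935207 -0.02852929  0.05981002] 0.0003091086990699071
M top [ 0.5542 -0.2427  0.048 ] [ 0.55470448 -0.24156762  0.03214032] 0.0004981198534116263
M scene [ 0.5599 -0.2446  0.048 ] [ 0.55650485 -0.24409393  0.03225874] 0.0006021614917932906
S top [0.5064 0.2301 0.046 ] [0.50678589 0.23188509 0.02327169] 0.0003924703618370328
S scene [0.5104 0.2287 0.046 ] [0.50823726 0.22877535 0.02416608] 0.0025890402399315502
[ 0.74947013 -0.21225486  0.022     ]
[[ 0.906  0.424 -0.001]
 [ 0.424 -0.906  0.002]
 [ 0.    -0.002 -1.   ]]
```

Call:
play_rows(
  steps=[0.05,-0.027,0.012,0,0.1,-0.055,0.025,0,0.15,-0.082,0.037,0,0.2,-0.11,0.05,0,0.25,-0.137,0.062,0,0.3,-0.164,0.075,0,0.35,-0.192,0.09,0,0.4,-0.219,0.1,0,0.4,-0.219,0.1,0,0.4,-0.219,0.1,0],
  jaw=0,
  grip_force=25,
)

```text
time: 1.35
tool_pos: [0.5553, -0.2433, 0.1479]
tcp_rot: [-3.066, -0.684, 0.002]
wrist_force: [-0.3, -0.6, -0.2]
width: 0.998
grip_force: 0.0
```

Run:
```python
from workcell import bot
import cv2
from scipy.spatial.transform import Rotation as R
s=bot.read_state();print(s['time'],s['tool_pos'],s['q'],R.from_rotvec(s['tcp_rot']).as_matrix().round(3))
c=bot.read_camera('wrist');cv2.imwrite('pics/w1.png',c['pixels'])
```

```text
1.35 [ 0.55527221 -0.24326801  0.14785934] [-4.53686462e-01  2.16811476e-01  1.85514345e+00 -6.63627734e-04
  1.07060585e+00  6.78453307e-01] [[ 0.905  0.425 -0.001]
 [ 0.425 -0.905 -0.   ]
 [-0.001 -0.    -1.   ]]
```

View pics/w1.png

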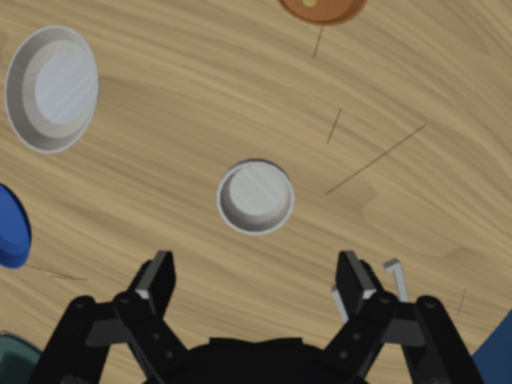

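The wrist view shows the cover at (256,197), centred between the fingers at columns 165 and 348. Now I'll descend and grip.

Call:
play_rows(
  steps=[0,0,0.03,0,0,0,0.06,0,0,0,0.08,0,0,0,0.092,0,0,0,0.1,0,0,0,0.1,0,0,0,0.1,0],
)

```text
time: 2.28
tool_pos: [0.5563, -0.2437, 0.0492]
tcp_rot: [3.066, 0.682, 0.002]
wrist_force: [-0.4, 0.6, 0.3]
width: 0.997
grip_force: 0.0
```

Call:
play_rows(
  steps=[0,0,0,0,0,0,0,0,0,0,0,0,0,0,0,0,0,0,0,0,0,0,0,0,0,0,0,0,0,0,0,0],
  jaw=255,
  grip_force=25,
)

```text
time: 3.28
tool_pos: [0.5563, -0.2436, 0.0495]
tcp_rot: [3.066, 0.682, 0.002]
wrist_force: [-1.9, 1.6, 5.7]
width: 0.734
grip_force: 27.3
```

Run:
```python
from workcell import bot
import cv2,numpy as np
c=bot.read_camera('wrist');e=bot.read_camera('scene')
a=c['pixels'];u,v=(np.array([283,428])/1.5).astype(int)
b=cv2.resize(e['pixels'][v-70:v+70,u-70:u+70],(384,384),interpolation=cv2.INTER_CUBIC)
cv2.imwrite('pics/w2.png',np.hstack([a[:, 60:460],b]))
```

```text
(no output)
```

View pics/w2.png

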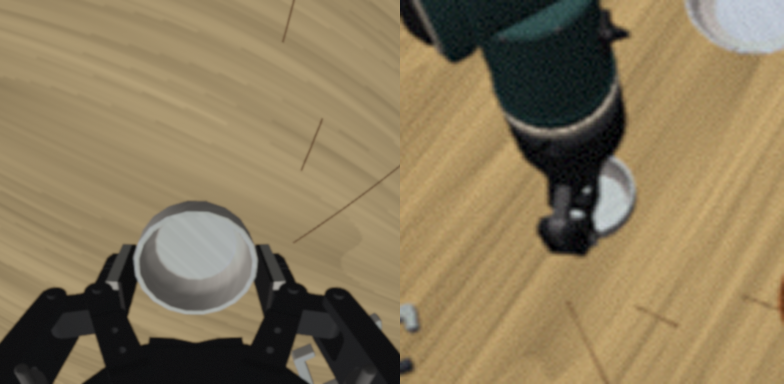

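Gripped, with the pads on the skirt diameter and the width at 0.734. Next I'll lift and carry it over the large cover.

Call:
play_rows(
  steps=[0,0,-0.01,0,0,0,-0.03,0,0,0,-0.055,0,0,0,-0.08,0,0,0,-0.09,0,0,0,-0.09,0],
)

```text
time: 4.12
tool_pos: [0.5563, -0.2438, 0.1397]
tcp_rot: [3.065, 0.682, 0.003]
wrist_force: [-0.5, -0.9, 0.0]
width: 0.732
grip_force: 27.8
```

Call:
play_rows(
  steps=[0.012,-0.022,0,0,0.03,-0.055,0,0,0.05,-0.092,0,0,0.07,-0.13,0,0,0.09,-0.165,0,0,0.1,-0.184,0,0,0.103,-0.19,0,0,0.103,-0.19,0,0,0.103,-0.19,0,0],
)

```text
time: 5.25
tool_pos: [0.5681, -0.0286, 0.138]
tcp_rot: [3.067, 0.681, -0.001]
wrist_force: [-0.1, 0.1, -1.6]
width: 0.736
grip_force: 27.8
```

Run:
```python
from workcell import bot
import cv2,numpy as np
c=bot.read_camera('wrist');e=bot.read_camera('scene')
a=c['pixels'];u,v=(np.array([371,300])/1.5).astype(int)
b=cv2.resize(e['pixels'][v-70:v+70,u-70:u+70],(384,384),interpolation=cv2.INTER_CUBIC)
cv2.imwrite('pics/w3.png',np.hstack([a[:, 60:460],b]))
```

```text
(no output)
```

View pics/w3.png

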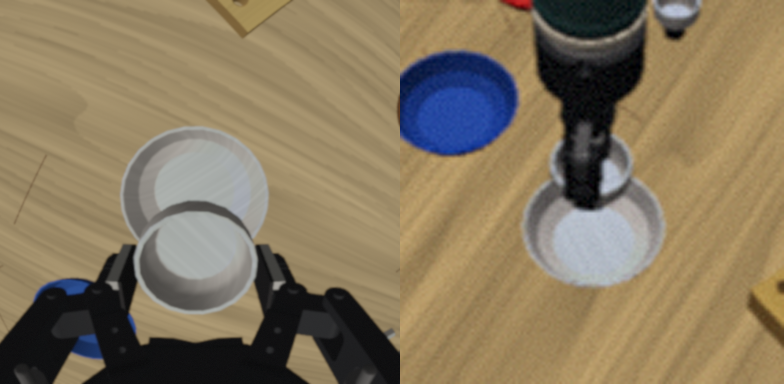

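The cover is held unchanged and level, above the large one. I'll lower it to about 2 mm above the floor, then feel for contact.

Call:
play_rows(
  steps=[0,0,0.02,0,0,0,0.04,0,0,0,0.055,0,0,0,0.063,0,0,0,0.066,0,0,0,0.066,0,0,0,0.066,0],
)

```text
time: 6.22
tool_pos: [0.569, -0.0277, 0.073]
tcp_rot: [3.066, 0.682, 0.002]
wrist_force: [1.3, -0.2, -0.8]
width: 0.733
grip_force: 27.8
```

Call:
play_rows(
  steps=[0,0,0.001,0,0,0,0.002,0,0,0,0.003,0,0,0,0.003,0],
)

```text
time: 6.72
tool_pos: [0.5685, -0.0276, 0.0696]
tcp_rot: [3.067, 0.682, 0.001]
wrist_force: [-0.7, 0.7, 2.1]
width: 0.739
grip_force: 28.0
```

Call:
play_rows(
  steps=[0,0,0.0005,0,0,0,0.0005,0,0,0,0.0005,0,0,0,0.0005,0,0,0,0.0005,0,0,0,-0.01,0,0,0,-0.04,0,0,0,-0.08,0,0,0,-0.1,0,0,0,-0.1,0],
  jaw=0,
)

```text
time: 7.98
tool_pos: [0.5699, -0.0278, 0.1716]
tcp_rot: [3.065, 0.682, 0.007]
wrist_force: [-0.3, 0.7, -0.5]
width: 0.998
grip_force: 0.0
```

Call:
play_rows(
  steps=[0.006,-0.03,0,0,0.015,-0.075,0,0,0.026,-0.125,0,0,0.036,-0.175,0,0,0.046,-0.22,0,0,0.052,-0.25,0,0,0.054,-0.26,0,0,0.054,-0.26,0.01,0,0.054,-0.26,0.02,0,0.054,-0.26,0.02,0],
)

```text
time: 9.22
tool_pos: [0.5061, 0.2291, 0.1473]
tcp_rot: [3.066, 0.68, -0.006]
wrist_force: [0.2, -0.1, -0.1]
width: 1.0
grip_force: 0.0
```

Run:
```python
from workcell import bot
import cv2,numpy as np
from h import *
s=bot.read_state();print(s['tool_pos'],s['q'])
c=bot.read_camera('wrist');e=bot.read_camera('scene');t=bot.read_camera('top')
cr=lambda i,u,v:cv2.resize(i[v-45:v+45,u-45:u+45],(300,300),interpolation=cv2.INTER_CUBIC)
uv=lambda c:proj(c,[.569,-.028,.05])[0].astype(int)
cv2.imwrite('pics/w4.png',np.hstack([cv2.resize(c['pixels'][:,60:460],(313,300)),np.vstack([cr(e['pixels'],*uv(e))]),cr(t['pixels'],*uv(t))])[:,:913][:, 113-113:])
im=cv2.imread('pics/w4.png');cv2.imwrite('pics/w4.png',cv2.resize(im,(800,263)))
```

```text
[0.50607791 0.22914708 0.14728467] [ 3.80456469e-01  1.27313041e-01  1.96170131e+00 -2.33428197e-04
  1.05618049e+00  1.51507636e+00]
```

View pics/w4.png

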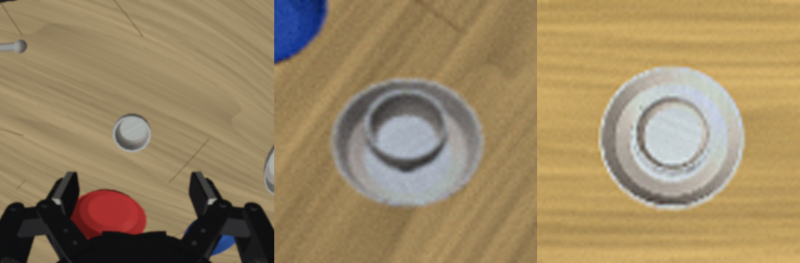

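The middle cover sits well centred in the large one. The small cover tips easily, so I'll centre on it using the wrist view.

Run:
```python
from workcell import bot
from h import *
from scipy.spatial.transform import Rotation as Ro
def fit(c,img,g,z,r,TR):
    h=cv2.cvtColor(img,cv2.COLOR_BGR2HSV);m=((h[...,1]<60)&(h[...,2]>90)).astype(np.uint8)
    m=cv2.morphologyEx(m,cv2.MORPH_CLOSE,np.ones((3,3)))
    cs,_=cv2.findContours(m,cv2.RETR_EXTERNAL,cv2.CHAIN_APPROX_NONE)
    k=max((k for k in cs if cv2.pointPolygonTest(k,g,True)>-6),key=cv2.contourArea)
    p=cv2.convexHull(k).astype(float)
    n=cv2.fisheye.undistortPoints(p,c['mtx'],np.zeros(4))[:,0]
    d=np.c_[n,np.ones(len(n))]@c['R'];o=-c['R'].T@c['t']
    P=(o+d*((z-o[2])/d[:,2])[:,None])[:,:2]
    f=least_squares(lambda v:np.hypot(*(P-v[:2]).T)-v[2],[*P.mean(0),r],loss='soft_l1',f_scale=.001)
    return f.x
c=bot.read_camera('wrist');s=bot.read_state();T=Ro.from_rotvec(s['tcp_rot']).as_matrix()
v=fit(c,c['pixels'],(132*400/274+60,132*384/263*.99),.046,.023,T)
print(v, s['tool_pos'], T.T@(np.r_[v[:2],.046]-s['tool_pos']))
# check with first wrist picture (middle cover): same camera mounting, level tool
t1=np.array([.55527,-.24327,.14786]);T1=Ro.from_rotvec([-3.066,-.684,.002]).as_matrix()
RC=c['R']@T; tc=c['R']@s['tool_pos']+c['t']  # tool->cam
c1=dict(mtx=c['mtx'],R=RC@T1.T); c1['t']=tc-c1['R']@t1
v=fit(c1,cv2.imread('pics/w1.png'),(256,197),.048,.032,T1);print(v,T1.T@(np.r_[v[:2],.048]-t1))
```

```text
[0.5077942  0.23411577 0.02374514] [0.50747604 0.23027515 0.14957014] [ 0.0018502  -0.00335306  0.10357103]
[ 0.55595433 -0.24180518  0.03275767] [ 0.00136133 -0.00098585  0.09985894]
```

Call:
play_rows(
  steps=[0.001,-0.0025,0,0,0.001,-0.0025,0.02,0,0.001,-0.0025,0.05,0,0.001,-0.0025,0.075,0,0.001,-0.0025,0.09,0,0.001,-0.0025,0.098,0,0.001,-0.0025,0.102,0,0.001,-0.0025,0.102,0,0.001,-0.0025,0.102,0],
  jaw=75,
  grip_force=20,
)

```text
time: 10.55
tool_pos: [0.5075, 0.2337, 0.0481]
tcp_rot: [-3.066, -0.682, -0.002]
wrist_force: [-0.0, 0.4, 0.7]
width: 0.705
grip_force: 0.0
```

Run:
```python
from workcell import bot
import cv2
s=bot.read_state();print(s['tool_pos'],s['width'])
c=bot.read_camera('wrist');cv2.imwrite('pics/w5.png',cv2.resize(c['pixels'][180:330,150:360],None,fx=3.5,fy=3.5,interpolation=cv2.INTER_CUBIC))
```

```text
[0.50749978 0.23366674 0.04809747] 0.7054593310386655
```

View pics/w5.png

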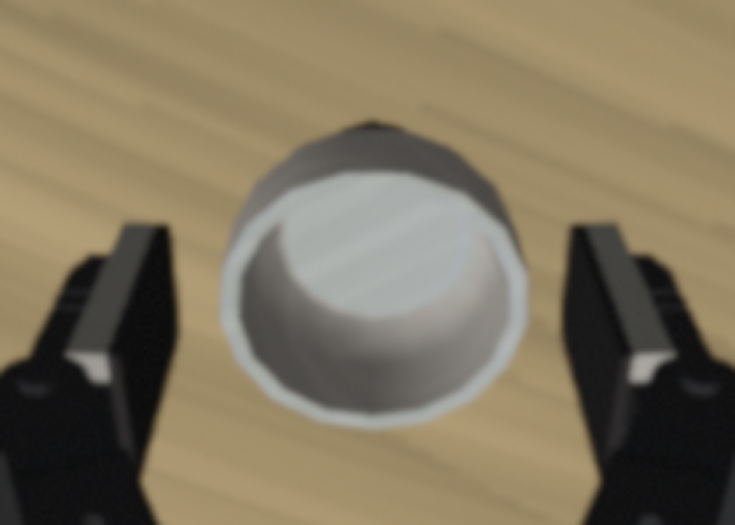

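The cover spans columns 222–527 (centre 374) and the finger faces sit at 178 and 563 (centre 370), so it is centred within 0.6 mm. Closing.

Call:
play_rows(
  steps=[0,0.0006,0,0,0,0.0006,0,0,0,0.0006,0,0,0,0.0006,0,0,0,0.0006,0,0,0,0.0006,0,0,0,0.0006,0,0],
  jaw=255,
  grip_force=20,
)

```text
time: 11.48
tool_pos: [0.5077, 0.2331, 0.0481]
tcp_rot: [-3.066, -0.682, -0.002]
wrist_force: [0.3, 0.2, 6.0]
width: 0.534
grip_force: 20.6
```

Call:
play_rows(
  steps=[0,0,-0.01,0,0,0,-0.03,0,0,0,-0.055,0,0,0,-0.08,0,0,0,-0.1,0,0,0,-0.1,0,0,0,-0.1,0],
)

```text
time: 12.35
tool_pos: [0.5065, 0.2326, 0.1464]
tcp_rot: [3.066, 0.682, -0.002]
wrist_force: [-0.4, -0.1, -0.6]
width: 0.527
grip_force: 20.8
```

Run:
```python
from workcell import bot
import cv2
from h import *
s=bot.read_state();print(s['tool_pos'],s['width'])
for n,g in(('top',(419,296)),('scene',(371,322))):
    c=bot.read_camera(n);print(n,rim(c,(g[0]/1.5,g[1]/1.5),.044,.06))
c=bot.read_camera('wrist');cv2.imwrite('pics/w6.png',cv2.resize(c['pixels'][180:330,150:360],None,fx=2.5,fy=2.5,interpolation=cv2.INTER_CUBIC))
```

```text
[0.50645504 0.23257531 0.14643424] 0.5266223239377228
top (array([ 0.56848454, -0.02707151,  0.0594371 ]), np.float64(0.00023971642370849885))
scene (array([ 0.56948234, -0.0284942 ,  0.05983744]), np.float64(0.0003246302096266467))
```

View pics/w6.png

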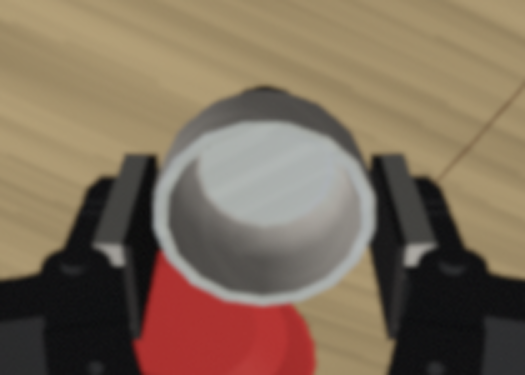

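The small cover is held upright and the large one hasn't shifted. Next I'll carry it back over the nest.

Call:
play_rows(
  steps=[-0.006,0.03,0,0,-0.015,0.075,0,0,-0.026,0.125,0,0,-0.036,0.175,0,0,-0.046,0.22,0,0,-0.053,0.25,0,0,-0.055,0.262,0,0,-0.055,0.262,0,0,-0.055,0.262,0,0,-0.055,0.262,0,0],
)

```text
time: 13.75
tool_pos: [0.5681, -0.0266, 0.1472]
tcp_rot: [-3.066, -0.684, 0.0]
wrist_force: [0.3, -0.1, -0.5]
width: 0.531
grip_force: 20.8
```

Call:
play_rows(
  steps=[0,0,0.015,0,0,0,0.03,0,0,0,0.042,0,0,0,0.05,0,0,0,0.052,0,0,0,0.052,0,0,0,0.052,0],
)

```text
time: 14.62
tool_pos: [0.5689, -0.0279, 0.0959]
tcp_rot: [3.066, 0.682, 0.002]
wrist_force: [-0.4, -0.0, -1.3]
width: 0.533
grip_force: 20.8
```

Call:
play_rows(
  steps=[0,0,0.001,0,0,0,0.002,0,0,0,0.003,0,0,0,0.003,0],
)

```text
time: 15.12
tool_pos: [0.5683, -0.0278, 0.0922]
tcp_rot: [-3.067, -0.682, 0.0]
wrist_force: [-0.9, -0.8, -0.7]
width: 0.536
grip_force: 20.8
```

Call:
play_rows(
  steps=[0,0,0.0005,0,0,0,0.001,0,0,0,0.001,0],
)

```text
time: 15.5
tool_pos: [0.5688, -0.0277, 0.0921]
tcp_rot: [3.067, 0.682, 0.001]
wrist_force: [-1.7, -0.5, 5.3]
width: 0.531
grip_force: 21.2
```

Contact. I'll release and rise.

Call:
play_rows(
  steps=[0,0,0,0,0,0,0,0,0,0,0,0,0,0,0,0,0,0,-0.005,0,0,0,-0.02,0,0,0,-0.06,0,0,0,-0.11,0,0,0,-0.14,0,0,0,-0.14,0],
  jaw=60,
)

```text
time: 16.75
tool_pos: [0.571, -0.028, 0.2364]
tcp_rot: [3.064, 0.682, 0.013]
wrist_force: [0.4, 0.3, -0.6]
width: 0.76
grip_force: 0.0
```

Call:
play_rows(
  steps=[-0.05,0.03,0,0,-0.1,0.06,0,0,-0.15,0.09,0,0,-0.18,0.11,0,0,-0.18,0.11,0,0,-0.18,0.11,0,0],
)

```text
time: 17.5
tool_pos: [0.4517, -0.2033, 0.2306]
tcp_rot: [-3.066, -0.681, 0.001]
wrist_force: [1.0, 1.4, -0.2]
width: 0.761
grip_force: 0.0
```

Run:
```python
from workcell import bot
from h import *
im=[]
for n in('scene','top'):
    c=bot.read_camera(n);u,v=proj(c,[.569,-.028,.05])[0].astype(int);im.append(cv2.resize(c['pixels'][v-50:v+50,u-50:u+50],(390,390),interpolation=cv2.INTER_CUBIC))
cv2.imwrite('pics/w7.png',np.hstack(im))
s=bot.read_state();print(s['time'],s['tool_pos'],s['wrist_force'])
```

```text
17.6 [ 0.45226572 -0.2028307   0.23087226] [ 1.33585902 -0.04045094 -0.04467448]
```

View pics/w7.png

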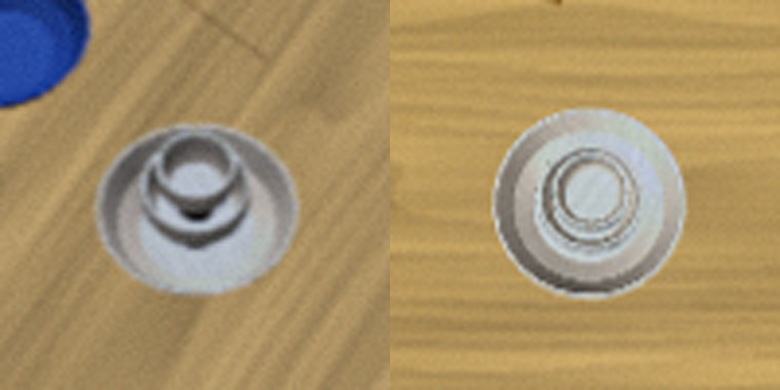

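Both views show the three covers nested, concentric and level, with the gripper clear of them.

```bash
python3 -c "
from workcell import bot
print(bot.finish_job())"
```

```text
the job is handed in; nothing more can be done
None
```

The three covers are nested in one level stack, let go, and the job is handed in at about 17.6 s. The gripper stayed well away from the amber dish, and no verdict came back.

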